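# Hang the flywheel guard by its sprung hinge pin

## Task

Take the yellow guard door off its storage stand by pinching its red pull towards the black tab, which draws in the sprung hinge pin, and lift it off. Hang it on the flywheel demonstrator the same way round: feel for the hinge slot with light pushes, lower it fully home, and let the pin spring out into its hole so that the guard hangs freely, level and upright. Be gentle, never forcing the guard against either hinge, and leave the brass weight, the orange timer and the glass beaker where they are.

Things in the scene. Friction and masses are not known exactly. Their poses are not given: they have to be found in the camera images.
- guard_grip (a point): Where to pinch the loose guard (0.34 kg): 32 mm over its hinge axis, midway between two upright plates, 16 mm wide in x, tops 15 mm above this point, feet (bar top) 25 mm below. x normal to the panel, y along the hinge to the stub, z up. Outer faces: fixed black tab y +22 mm; red pull y -34 at rest, -22 when pinched. Width along y: 56 mm at rest, 44 pinched, then symmetric here.
- guard_hinge (a point): Middle of the guard's hinge axis, axes as guard_grip. Dark round bar, 14 mm dia, y -66 to 66 mm. Fixed round stub, 8 mm dia, y 66 to 82. Sprung pin at the other end, 8 mm dia, round nose: its tip is at y -78 at rest, -66 (flush) when pinched. Yellow-framed clear panel 5 mm thick hangs below, y -54 to 54, down to z -100 mm.
- pin (a joint): Draw of the sprung pin, m: 0 = sprung fully out, 0.012 = fully drawn in, the red pull at its stop. The spring takes 3 N to start and 6 N fully drawn. A grip of 20 N holds and carries the guard by the pinched plates.
- stand: Fixed grey storage stand where the guard hangs at first. Origin under the middle of its 130 x 180 mm base; axes as the guard's. Its hinge axis is 145 mm above the origin; slot and hole sizes as on the demonstrator. The guard lifts off straight up once the pin is drawn.
- demo_hinge (a point): Fixed mark on the demonstrator, 145 mm above the table, level with its hinge axis and in line with its middle. x normal to the hung guard, away from the flywheel; y along the hinge to the slotted cheek; z up. The true axis lies 4 to 24 mm in +x of this mark, where the aluminium hinge rail is clamped. That shift is NOT measured: feel for it. The rail does not move when pushed.
- demo_slot (a point): Mark for the open-topped stub slot, level with the flat top of the +y cheek, 10 mm above and 77.5 mm in y from demo_hinge; the slot lies in +x of it by the rail's unmeasured shift. Slot 12 mm wide in x (2 mm play each way), 14 mm deep; on the flat the stub sits 14 mm higher than home. Cheek 16 mm thick, flat 20 mm or more to either side of the slot.
- demo_hole (a point): Mark for the pin's hole in the -y cheek, on the axis's level, 77.5 mm from demo_hinge, with the same unmeasured shift. Hole 12 mm wide, 10 mm high, floor level with the slot's floor, 4 mm below the axis. A ledge inside this cheek bears the bar's end level as the pin goes in. Cheek faces 139 mm apart: 3.5 mm play each end of the bar.
- demo: The fixed flywheel demonstrator: blue base 235 x 180 x 16 mm, steel flywheel of 84 mm dia on its -x side (towards the robot), top 38 mm below the hinge axis. Rail's cross bar behind the hinge, 38 to 48 mm to -x of it, below the axis. Origin on the table, 145 mm below and 14 mm in +x of demo_hinge, same axes.
- weights: Bystander: brass weight, 42 mm dia, 55 mm high, origin under its centre.
- timer: Bystander: orange timer, 65 x 42 x 26 mm, origin under its centre.
- beaker: Bystander: small glass beaker, 56 mm dia, 60 mm high, origin under its centre.
Mind the look-alikes: they are no part of the job. Leave any pink look-alike of the stand alone. Of the things that look like the part that bears guard_grip, the larger one is meant.

How it is judged:
By the outcome, as a careful person would: the job done as asked, in the order asked, and still so for the second after the job is handed in, with the robot touching nothing.
It also fails if it takes over 61 s, if anything falls off the work surface, if the arm or the gripper's body presses on something with over 40 N, if the wrist force passes 120 N, or if a joint passes its speed limit or range.

## Robot

A 6-joint arm with a two-finger parallel gripper is mounted at the origin on the work surface. World frame = base frame: x ahead of the robot, y to its left, z up, the work surface at z = 0. Lengths are in m, angles in rad, forces in N, time in s.
With the tool pointing down it reaches from about 0.275 to 0.775 m from the base axis. Payload 14.6 kg.
Tool frame: the origin (TCP) lies on the centre line of the jaws, within the pads' length; the fingertips stand 8 mm ahead of it and the grasp point (between the pads) lies 11 mm behind it; z points along the fingers, y is the direction in which the jaws open and shut (so a half turn about z gives the same grasp; the last joint's range is limited). The gripper opens to 85 mm and grips with 20 to 120 N. Pads are 22 mm wide; open, the fingers measure 114 mm over their backs; the gripper's body (76 mm by 85 mm) begins 54 mm behind the grasp point. The pads swing forward as they close: fully open they stand 13 mm farther back than shut.
Start: joints at [0.954, 0.263, -0.048, 1.259, 0, 1.415], TCP at [0.234, 0.47, 0.239] pointing down, gripper open.
Joint ranges: [-2.65, 2.65], [-0.89, 1.7], [-1.18, 1.37], [-2.13, 2.11], [-1.35, 1.29], [-3.14, 3.14]. Speed limits (rad/s): [1.89, 1.89, 2.57, 2.79, 3.14, 3.14].

## Interface

Orientations are given as a unit quaternion [w, x, y, z].
In Python, from workcell import * gives the robot as it stands.
- The arm moves only by the tool play_rows, never from a script. Its argument "motion" is a list of rows, each an object of numbers: "grip": the closure, from 0 (fully open) to 1 (shut); "tx", "ty", "tz": the shift along the tool's x, y, z in m; "ax", "ay", "az": the turn, a rotation vector about the tool's x, y, z in rad. In form: [{"grip": .., "tx": .., "ty": .., "tz": .., "ax": .., "ay": .., "az": ..}, ...]. A call has 1 to 12 rows; each row is the pose to reach, as a shift and turn from the pose commanded when the call began, along the tool's axes at that moment; what a row does not reach only later rows make up. A row lasts 1/10 s, in which the tool goes at most 50 mm and 8.59 degrees, less where a joint would pass 70% of its speed; a pose out of reach is approached as far as the arm can. A call with a gripper value outside its range is refused whole. The fingers move at their own pace and stop on an object; the grip force is fixed at half the most. Time passes only in rows, so rows that repeat a pose let the fingers close. It gives the time, the measured TCP pose, the force and the opening at its end, in the units of the state.
- get_obs(): the state, without advancing time (a new reading comes with each control period).
- grab_frame(name): name is "scene" or "top" or "wrist"; returns a dict with "color" (480x640x3 uint8, red, green, blue), "depth" (480x640 float32, m along the optical axis (not along the pixel's ray), 0 where there is no reading), "intrinsics" (3x3 intrinsics, pixels), "rvec" (rotation vector, rad) and "tvec" (3), from world to camera coordinates, as OpenCV has them. Camera axes: x right, y down, z forward; pixel columns grow to the right and rows downward; lengths in m; the calibration is good to about 2 mm. A picture is of the moment at which its call begins.
- hand_in(): hands the job in, once; it reports no verdict.
Trained networks look in the newest picture that a camera, given by its name, has taken for a name from the list of things; names that differ only in an ending like _2 or _b are one class to them, and where a whole thing is asked for, a point or a joint stands for the part that bears it (a point fixed in the world has none). Each returns a list of dicts, best first, with "score" (0 to 1); they miss things now and then, are a little off and sometimes report something else, mostly with a low value. They report only what shows in the picture. A call takes as long as a camera call. They do not tell look-alikes from the thing itself.
- trace(name, camera): "pixels" (480x640 bool, what is visible of it) and "pixel" ([column, row] in pixels, amid what is visible of it).
- spot_point(name, camera): "pixel" ([column, row] in pixels: a listed point, or the origin of a listed thing).
The state is a dict: "time": time; "joint_pos": joint angles; "joint_velocities": joint speeds; "effort": joint torques, N m; "position": TCP position; "orientation": TCP orientation; "ft_force": force on the tool from outside, world axes, zero at the start; "moment": the same for the moment, N m; "opening": finger opening in m.
Only numpy, scipy, OpenCV 4.12 (cv2) and the standard library are available. Lean on these libraries where they do the work, as an engineer would, in place of code of your own. Each camera call takes 0.05 s, during which the arm holds its last target. There are 200 camera calls.

## Working session

There is one attempt and no reset: what is moved stays moved. The work goes in short steps, Python scripts to look and compute and a tool call to move; the robot and the scene stay as the last step left them, time stands still between calls to the robot, and variables do not carry over. Pictures are saved under pics/ and viewed, on a budget of 10 in all, crops included, one or two more only if the job needs it, and the job is handed in when it is done.

Besides the shell and the picture viewer there is one more tool, called after "Call:" in YAML: its name, and indented under it one key for each argument. play_rows: Moves the arm, as the interface text tells. Its arguments: {"type":"object","properties":{"motion":{"type":"array","items":{"type":"object","properties":{"grip":{"type":"number"},"tx":{"type":"number"},"ty":{"type":"number"},"tz":{"type":"number"},"ax":{"type":"number"},"ay":{"type":"number"},"az":{"type":"number"}}}}},"required":["motion"]}

```bash
mkdir -p pics; cat > h.py <<'E'
from workcell import *
import numpy as np, cv2
from scipy.spatial.transform import Rotation as R
def cam(f):
    return cv2.Rodrigues(np.array(f["rvec"],float))[0], np.array(f["tvec"],float).ravel(), np.array(f["intrinsics"],float)
def unproj(f,px,d):
    Rm,t,K=cam(f); p=np.linalg.inv(K)@np.array([px[0],px[1],1.0])*d
    return Rm.T@(p-t)
def unz(f,px,z):
    Rm,t,K=cam(f); r=Rm.T@(np.linalg.inv(K)@np.array([px[0],px[1],1.0])); c=-Rm.T@t
    return c+r*(z-c[2])/r[2]
def cloud(f,mask=None):
    Rm,t,K=cam(f); d=f["depth"]; m=d>0
    if mask is not None: m&=mask
    v,u=np.nonzero(m); p=np.linalg.inv(K)@np.stack([u,v,np.ones_like(u)])*d[v,u]
    return (Rm.T@(p-t[:,None])).T
def proj(f,P):
    Rm,t,K=cam(f); q=K@(Rm@np.array(P,float)+t); return q[:2]/q[2]
def save(f,n,crop=None,s=1):
    im=f["color"][:,:,::-1]
    if crop: im=im[crop[1]:crop[3],crop[0]:crop[2]]
    cv2.imwrite("pics/"+n,cv2.resize(im,None,fx=s,fy=s))
E
python3 - <<'E'
from h import *
np.set_printoptions(precision=4,suppress=True)
print(get_obs())
for c in ["scene","top"]:
    f=grab_frame(c); save(f,c+"0.png")
    Rm,t,K=cam(f); print(c,"campos",-Rm.T@t)
    zs=dict(guard_grip=.177,guard_hinge=.145,stand=0,demo_hinge=.145,demo_slot=.155,demo_hole=.145,demo=0,weights=0,timer=0,beaker=0)
    for n,z in zs.items():
        for r in spot_point(n,c)[:4]: print(n,round(r["score"],2),np.round(r["pixel"],1),unz(f,r["pixel"],z))
E
```

```text
{'time': 0.0, 'joint_pos': array([ 0.9537,  0.2635, -0.049 ,  1.2594,  0.    ,  1.4155]), 'joint_velocities': array([-0.0002, -0.0003, -0.0007,  0.0007, -0.0002,  0.0006]), 'effort': array([  0.    , -63.7616,  38.4566,   0.0138,  -0.0003,   0.    ]), 'position': array([0.2337, 0.4698, 0.2388]), 'orientation': array([-0.0002,  0.2288,  0.9735, -0.0005]), 'ft_force': array([-0.4815,  0.5391, -0.8769]), 'moment': array([-0.0072,  0.0361,  0.0216]), 'opening': 0.08539779674720929}
scene campos [1.1653 0.0067 0.7421]
guard_grip 0.94 [218.5 341. ] [ 0.7831 -0.1261  0.177 ]
guard_grip 0.55 [196.7 236.7] [ 0.555  -0.1937  0.177 ]
guard_hinge 0.71 [197.4 246. ] [ 0.5466 -0.1996  0.145 ]
guard_hinge 0.64 [217.  347.5] [ 0.7732 -0.1345  0.145 ]
stand 0.68 [210.1 294. ] [ 0.5445 -0.1999  0.    ]
stand 0.67 [213.4 225.4] [ 0.3242 -0.2214  0.    ]
demo_hinge 0.79 [398.7 240.1] [0.5447 0.1858 0.145 ]
demo_hinge 0.5 [195.2 238. ] [ 0.5241 -0.2073  0.145 ]
demo_hinge 0.44 [210.9 294.8] [ 0.6676 -0.158   0.145 ]
demo_slot 0.93 [440.2 240.1] [0.558  0.2614 0.155 ]
demo_hole 0.66 [355.9 239.1] [0.5388 
[... 438 characters left out ...]
2.8] [ 0.7052 -0.1419  0.145 ]
guard_hinge 0.64 [455.3 229.1] [ 0.5457 -0.1979  0.145 ]
stand 0.63 [440.1 236.7] [ 0.5444 -0.2001  0.    ]
stand 0.55 [448.8 355.2] [ 0.3236 -0.2157  0.    ]
demo_hinge 0.78 [220.6 228.5] [0.5434 0.1879 0.145 ]
demo_slot 0.9 [177.9 217.1] [0.5607 0.2568 0.155 ]
demo_slot 0.51 [221.3 227.6] [0.544  0.1849 0.155 ]
demo_hole 0.82 [266.9 235.9] [0.5318 0.1111 0.145 ]
demo_hole 0.3 [458.9 226.2] [ 0.5505 -0.2038  0.145 ]
demo 0.58 [238.1 225.9] [0.5617 0.1818 0.    ]
weights 0.85 [330.6 324.8] [0.3771 0.0045 0.    ]
weights 0.2 [269.9 235. ] [0.5449 0.121  0.    ]
timer 0.92 [335.2 220.6] [ 0.5733 -0.0025  0.    ]
beaker 0.75 [339.2 161.4] [ 0.6866 -0.0092  0.    ]
```

```bash
python3 -c "
import cv2,numpy as np
a=cv2.imread('pics/scene0.png');b=cv2.imread('pics/top0.png')
cv2.imwrite('pics/both0.png',cv2.resize(np.vstack([a,b]),(448,600))if 0 else cv2.resize(np.hstack([a,b]),(800,300)))"
```

```text
(no output)
```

View pics/scene0.png

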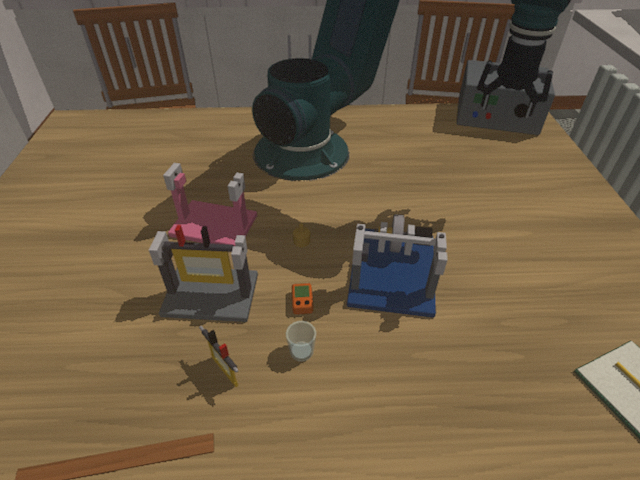

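View pics/top0.png

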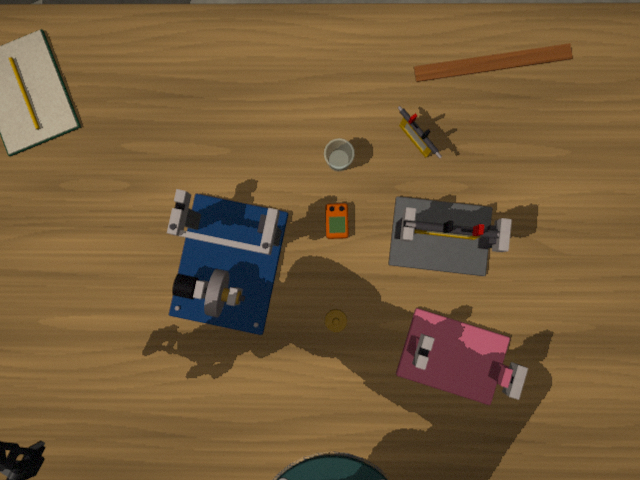

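The scene view shows the guard on the grey stand (about 205,255). The small look-alike lies at (220,355), the pink stand at (210,205) and the demonstrator at (400,265). In the top view the red pull is at (479,230), the black tab at (448,227), and the demo cheeks at (179,212) and (268,232).

```bash
python3 - <<'E'
from h import *
np.set_printoptions(precision=4,suppress=True)
for c in ["top","scene"]:
    f=grab_frame(c)
    P=cloud(f)
    # guard bar / plates region
    for nm,ctr in [("stand",(.545,-.2)),("demo",(.556,.187))]:
        q=P[(abs(P[:,0]-ctr[0])<.12)&(abs(P[:,1]-ctr[1])<.13)]
        hi=q[(q[:,2]>.13)&(q[:,2]<.22)]
        r=cv2.minAreaRect(hi[:,:2].astype(np.float32)*1000); print(c,nm,"hi",len(hi),r,hi[:,2].max())
        if nm=="demo":
          ck=hi[hi[:,2]>.148]
          for s in (-1,1):
            k=ck[(ck[:,1]-ctr[1])*s>.04]; 
            if len(k)>5: print("cheek",s,len(k),k.min(0),k.max(0),cv2.minAreaRect(k[:,:2].astype(np.float32)*1000),np.median(k[:,2]))
        else:
          b=q[(q[:,2]<.03)&(q[:,2]>.006)]
          if len(b)>50: print("base",len(b),cv2.minAreaRect(b[:,:2].astype(np.float32)*1000),np.median(b[:,2]))
    hsv=cv2.cvtColor(f["color"],cv2.COLOR_RGB2HSV)
    red=((hsv[...,0]<6)|(hsv[...,0]>174))&(hsv[...,1]>170)&(hsv[...,2]>70)
    k=cloud(f,red); k=k[(abs(k[:,0]-.545)<.07)&(abs(k[:,1]+.22)<.08)&(k[:,2]>.15)]
    print("red",len(k),k.min(0),k.max(0),np.median(k,0))
    blk=hsv[...,2]<45
    k=cloud(f,blk); k=k[(abs(k[:,0]-.545)<.07)&(abs(k[:,1]+.19)<.06)&(k[:,2]>.165)]
    print("blk",len(k),k.min(0) if len(k) else 0,k.max(0) if len(k) else 0,np.median(k,0) if len(k) else 0)
    b=f["color"].astype(int)
    blue=(b[...,2]>b[...,0]+50)&(b[...,2]>b[...,1]+30)
    k=cloud(f,blue); k=k[(k[:,2]<.03)&(k[:,1]>.05)]; print("blue",len(k),cv2.minAreaRect(k[:,:2].astype(np.float32)*1000))
E
```

```text
top stand hi 1669 ((545.9379272460938, -197.6102294921875), (171.57858276367188, 52.3063850402832), 83.86946868896484) 0.19447391923313745
base 5202 ((532.3396606445312, -215.96884155273438), (232.448486328125, 171.36585998535156), 83.8009033203125) 0.01520241208052562
top demo hi 1704 ((555.722900390625, 185.09783935546875), (171.79736328125, 74.18383026123047), 78.86578369140625) 0.16109367329999205
cheek -1 460 [0.5032 0.0943 0.1481] [0.5774 0.1229 0.1599] ((540.793212890625, 108.8958969116211), (16.402202606201172, 74.07228088378906), 78.78292846679688) 0.1541807387026607
cheek 1 405 [0.5327 0.2455 0.1481] [0.6077 0.2753 0.1611] ((570.4503173828125, 260.66754150390625), (17.526090621948242, 73.74351501464844), 78.3410415649414) 0.15416643307404573
red 114 [ 0.5345 -0.2414  0.1507] [ 0.5501 -0.2224  0.1945] [ 0.5418 -0.225   0.1864]
blk 90 [ 0.5397 -0.1832  0.1657] [ 0.5557 -0.1747  0.1944] [ 0.5474 -0.1778  0.1899]
blue 4206 ((489.9091491699219, 197.3167724609375), (177.3565216064453, 231.88731384277344), 79.11498260498047)
scene stand hi 1646 ((547.9376831054688, -199.0142669677
[... 304 characters left out ...]
7.85845184326172), 78.85136413574219) 0.16128594061203802
cheek -1 250 [0.5024 0.0936 0.1481] [0.5805 0.1221 0.1613] ((541.6146240234375, 107.88494110107422), (15.822464942932129, 77.2055435180664), 78.88935089111328) 0.15567031022226943
cheek 1 271 [0.5335 0.2449 0.1484] [0.6108 0.273  0.1611] ((572.1602172851562, 259.6459045410156), (16.482196807861328, 77.24406433105469), 79.16941833496094) 0.15541155570383647
red 106 [ 0.538  -0.2314  0.1514] [ 0.5539 -0.2235  0.1949] [ 0.549  -0.2258  0.1766]
blk 78 [ 0.5422 -0.1833  0.1655] [ 0.5592 -0.1756  0.1935] [ 0.5551 -0.1783  0.1812]
blue 1045 ((511.10772705078125, 194.43695068359375), (173.6551513671875, 194.27609252929688), 78.87718200683594)
```

```bash
cat >> h.py <<'E'
def down(yaw_y_deg):
    a=np.radians(yaw_y_deg); y=np.array([np.cos(a),np.sin(a),0]); z=np.array([0,0,-1.]); x=np.cross(y,z)
    return R.from_matrix(np.stack([x,y,z],1))
def rel(p,yaw,o=None):
    o=o or get_obs(); q=o["orientation"]; T=R.from_quat([q[1],q[2],q[3],q[0]])
    sh=T.inv().apply(np.array(p)-o["position"]); a=(T.inv()*down(yaw)).as_rotvec()
    print("t",np.round(sh,4),"a",np.round(a,4),"pos",o["position"],"tooly",T.as_matrix()[:,1],"F",o["ft_force"],"open",o["opening"],"time",o["time"])
E
python3 -c "
from h import *
np.set_printoptions(precision=4,suppress=True)
rel([.547,-.198,.28],83.9)"
```

```text
t [-0.5779 -0.4586 -0.0407] a [-0.      0.     -0.3553] pos [0.2339 0.47   0.2393] tooly [ 0.4455  0.8953 -0.    ] F [0.6091 0.3223 0.2854] open 0.08549664756598471 time 1.2
```

Call:
play_rows:
  motion:
    - {"grip":0,"tx":-0.02,"ty":-0.01,"tz":-0.04,"az":-0.05}
    - {"grip":0,"tx":-0.578,"ty":-0.459,"tz":-0.041,"az":-0.355}
    - {"grip":0,"tx":-0.578,"ty":-0.459,"tz":-0.041,"az":-0.355}
    - {"grip":0,"tx":-0.578,"ty":-0.459,"tz":-0.041,"az":-0.355}
    - {"grip":0,"tx":-0.578,"ty":-0.459,"tz":-0.041,"az":-0.355}
    - {"grip":0,"tx":-0.578,"ty":-0.459,"tz":-0.041,"az":-0.355}
    - {"grip":0,"tx":-0.578,"ty":-0.459,"tz":-0.041,"az":-0.355}
    - {"grip":0,"tx":-0.578,"ty":-0.459,"tz":-0.041,"az":-0.355}
    - {"grip":0,"tx":-0.578,"ty":-0.459,"tz":-0.041,"az":-0.355}
    - {"grip":0,"tx":-0.578,"ty":-0.459,"tz":-0.041,"az":-0.355}
    - {"grip":0,"tx":-0.578,"ty":-0.459,"tz":-0.041,"az":-0.355}
    - {"grip":0,"tx":-0.578,"ty":-0.459,"tz":-0.041,"az":-0.355}

```text
invalid input at $.motion[0]: expected keys grip, tx, ty, tz, ax, ay, az
```

```bash
python3 -c "
from h import *
np.set_printoptions(precision=4,suppress=True)
rel([.547,-.198,.28],83.9)"
```

```text
t [-0.5779 -0.4586 -0.0407] a [-0.      0.     -0.3553] pos [0.2339 0.47   0.2393] tooly [ 0.4455  0.8953 -0.    ] F [0.6091 0.3223 0.2854] open 0.08549664756598471 time 1.2
```

Call:
play_rows:
  motion:
    - {"grip":0,"tx":-0.02,"ty":-0.01,"tz":-0.04,"ax":0,"ay":0,"az":-0.05}
    - {"grip":0,"tx":-0.578,"ty":-0.459,"tz":-0.041,"ax":0,"ay":0,"az":-0.355}
    - {"grip":0,"tx":-0.578,"ty":-0.459,"tz":-0.041,"ax":0,"ay":0,"az":-0.355}
    - {"grip":0,"tx":-0.578,"ty":-0.459,"tz":-0.041,"ax":0,"ay":0,"az":-0.355}
    - {"grip":0,"tx":-0.578,"ty":-0.459,"tz":-0.041,"ax":0,"ay":0,"az":-0.355}
    - {"grip":0,"tx":-0.578,"ty":-0.459,"tz":-0.041,"ax":0,"ay":0,"az":-0.355}
    - {"grip":0,"tx":-0.578,"ty":-0.459,"tz":-0.041,"ax":0,"ay":0,"az":-0.355}
    - {"grip":0,"tx":-0.578,"ty":-0.459,"tz":-0.041,"ax":0,"ay":0,"az":-0.355}
    - {"grip":0,"tx":-0.578,"ty":-0.459,"tz":-0.041,"ax":0,"ay":0,"az":-0.355}
    - {"grip":0,"tx":-0.578,"ty":-0.459,"tz":-0.041,"ax":0,"ay":0,"az":-0.355}
    - {"grip":0,"tx":-0.578,"ty":-0.459,"tz":-0.041,"ax":0,"ay":0,"az":-0.355}
    - {"grip":0,"tx":-0.578,"ty":-0.459,"tz":-0.041,"ax":0,"ay":0,"az":-0.355}

```text
time: 2.4
position: [0.4736, -0.0403, 0.2802]
orientation: [0.0, 0.054, 0.999, -0.0]
ft_force: [1.1, 1.7, 0.5]
opening: 0.0852
```

```bash
python3 -c "
from h import *
np.set_printoptions(precision=4,suppress=True)
rel([.547,-.198,.28],83.9)"
```

```text
t [-0.0898 -0.149   0.0003] a [ 0.      0.0006 -0.0007] pos [ 0.4736 -0.0403  0.2802] tooly [0.107  0.9943 0.    ] F [1.0581 1.7067 0.5098] open 0.0852474859003097 time 2.4
```

Call:
play_rows:
  motion:
    - {"grip":0,"tx":-0.09,"ty":-0.149,"tz":0,"ax":0,"ay":0,"az":0}
    - {"grip":0,"tx":-0.09,"ty":-0.149,"tz":0,"ax":0,"ay":0,"az":0}
    - {"grip":0,"tx":-0.09,"ty":-0.149,"tz":0,"ax":0,"ay":0,"az":0}
    - {"grip":0,"tx":-0.09,"ty":-0.149,"tz":0,"ax":0,"ay":0,"az":0}
    - {"grip":0,"tx":-0.09,"ty":-0.149,"tz":0,"ax":0,"ay":0,"az":0}
    - {"grip":0,"tx":-0.09,"ty":-0.149,"tz":0,"ax":0,"ay":0,"az":0}
    - {"grip":0,"tx":-0.09,"ty":-0.149,"tz":0,"ax":0,"ay":0,"az":0}

```text
time: 3.1
position: [0.5465, -0.195, 0.2803]
orientation: [0.0, 0.053, 0.999, 0.0]
ft_force: [-0.3, -0.0, 0.1]
opening: 0.0852
```

```bash
python3 - <<'E'
from h import *
np.set_printoptions(precision=4,suppress=True)
f=grab_frame("wrist"); save(f,"w1.png")
Rm,t,K=cam(f); print("campos",-Rm.T@t)
for n,z in [("guard_grip",.177),("guard_hinge",.145)]:
    for r in spot_point(n,"wrist")[:2]: print(n,r["score"],r["pixel"],unz(f,r["pixel"],z))
P=cloud(f); yh=np.array([.107,.994,0]); xh=np.array([.994,-.107,0]); 
q=P-np.array([.547,-.198,0]); L=np.stack([q@xh,q@yh,q[:,2]],1)
pl=L[(L[:,2]>.178)&(L[:,2]<.2)&(abs(L[:,0])<.02)&(abs(L[:,1])<.05)]
print("plates",len(pl)); 
for s in(-1,1):
    k=pl[pl[:,1]*s>0]; print(s,len(k),np.percentile(k,[2,50,98],axis=0) if len(k) else 0)
for s in(-1,1):
    k=L[(L[:,2]>.148)&(L[:,2]<.17)&(L[:,1]*s>.06)&(L[:,1]*s<.1)&(abs(L[:,0])<.06)]
    print("cheek",s,len(k),np.percentile(k,[1,50,99],axis=0) if len(k) else 0)
for s in (-1,1):
    k=L[(L[:,2]>.13)&(L[:,2]<.158)&(L[:,1]*s>.04)&(L[:,1]*s<.06)&(abs(L[:,0])<.02)]
    print("bar",s,len(k),np.percentile(k,[2,50,98],axis=0) if len(k) else 0)
rel([.547,-.198,.28],83.9)
E
```

```text
campos [ 0.4639 -0.1861  0.4148]
guard_grip 0.81 [306.7, 243.5] [ 0.5478 -0.1996  0.177 ]
guard_grip 0.8 [380.7, 378.1] [ 0.6639 -0.1548  0.177 ]
guard_hinge 0.83 [310.9, 227.9] [ 0.5469 -0.1968  0.145 ]
guard_hinge 0.63 [375.1, 362.1] [ 0.6735 -0.1547  0.145 ]
plates 785
-1 404 [[-0.0081 -0.0329  0.1788]
 [-0.0022 -0.0286  0.1913]
 [ 0.0069 -0.0253  0.1929]]
1 381 [[-0.0082  0.0146  0.1793]
 [-0.0024  0.0182  0.1915]
 [ 0.0076  0.0222  0.1929]]
cheek -1 1799 [[-0.026  -0.0847  0.1484]
 [-0.0015 -0.0752  0.1548]
 [ 0.0251 -0.0609  0.1565]]
cheek 1 1620 [[-0.026   0.0608  0.1482]
 [-0.0015  0.0763  0.1546]
 [ 0.0258  0.0859  0.1565]]
bar -1 628 [[-0.0143 -0.0597  0.1321]
 [-0.0028 -0.0522  0.15  ]
 [ 0.0133 -0.0404  0.1527]]
bar 1 481 [[-0.0069  0.0406  0.1455]
 [-0.0019  0.0502  0.1508]
 [ 0.0057  0.0596  0.1527]]
t [-0.0007 -0.003   0.0005] a [-0.0001  0.0005  0.0007] pos [ 0.5466 -0.1949  0.2805] tooly [ 0.1056  0.9944 -0.0001] F [-0.5172  0.6316  0.2046] open 0.08575268577772086 time 3.25
```

View pics/w1.png

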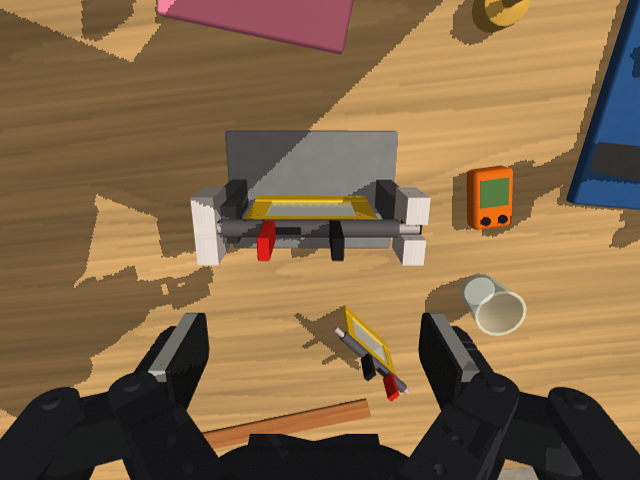

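The wrist view shows the guard hung with the red pull at (266,240), black tab at (337,240) and stub in the slot at (415,228). The depth fit puts grip at (0.547, -0.198, 0.177).

Call:
play_rows:
  motion:
    - {"grip":0,"tx":-0.001,"ty":-0.003,"tz":0.03,"ax":0,"ay":0,"az":0}
    - {"grip":0,"tx":-0.001,"ty":-0.003,"tz":0.06,"ax":0,"ay":0,"az":0}
    - {"grip":0,"tx":-0.001,"ty":-0.003,"tz":0.09,"ax":0,"ay":0,"az":0}
    - {"grip":0,"tx":-0.001,"ty":-0.003,"tz":0.105,"ax":0,"ay":0,"az":0}
    - {"grip":0,"tx":-0.001,"ty":-0.003,"tz":0.113,"ax":0,"ay":0,"az":0}
    - {"grip":0,"tx":-0.001,"ty":-0.003,"tz":0.113,"ax":0,"ay":0,"az":0}
    - {"grip":0,"tx":-0.001,"ty":-0.003,"tz":0.113,"ax":0,"ay":0,"az":0}

```text
time: 3.95
position: [0.5478, -0.1988, 0.168]
orientation: [0.001, 0.053, 0.999, -0.0]
ft_force: [-0.1, -0.9, 0.7]
opening: 0.0854
```

```bash
python3 -c "
from h import *
np.set_printoptions(precision=4,suppress=True)
rel([.547,-.198,.167],83.9)"
```

```text
t [0.0009 0.0007 0.001 ] a [-0.0004  0.0011 -0.    ] pos [ 0.5478 -0.1988  0.168 ] tooly [ 0.1063  0.9943 -0.0004] F [-0.1177 -0.8982  0.7167] open 0.0854155968250754 time 3.95
```

Call:
play_rows:
  motion:
    - {"grip":0.3,"tx":0.001,"ty":0.001,"tz":0.001,"ax":0,"ay":0,"az":0}
    - {"grip":0.4,"tx":0.001,"ty":0.001,"tz":0.001,"ax":0,"ay":0,"az":0}
    - {"grip":0.5,"tx":0.001,"ty":0.001,"tz":0.001,"ax":0,"ay":0,"az":0}
    - {"grip":0.6,"tx":0.001,"ty":0.001,"tz":0.001,"ax":0,"ay":0,"az":0}
    - {"grip":0.7,"tx":0.001,"ty":0.001,"tz":0.001,"ax":0,"ay":0,"az":0}
    - {"grip":0.8,"tx":0.001,"ty":0.001,"tz":0.001,"ax":0,"ay":0,"az":0}
    - {"grip":1,"tx":0.001,"ty":0.001,"tz":0.001,"ax":0,"ay":0,"az":0}
    - {"grip":1,"tx":0.001,"ty":0.001,"tz":0.001,"ax":0,"ay":0,"az":0}

```text
time: 4.75
position: [0.5473, -0.198, 0.1677]
orientation: [0.001, 0.053, 0.999, -0.001]
ft_force: [-1.8, 2.0, 14.5]
opening: 0.0424
```

```bash
python3 -c "
from h import *
np.set_printoptions(precision=4,suppress=True)
rel([.547,-.198,.167],83.9)"
```

```text
t [ 0.0003 -0.      0.0007] a [-0.0009  0.0027 -0.0002] pos [ 0.5473 -0.198   0.1677] tooly [ 0.1065  0.9943 -0.0009] F [-1.8112  1.9797 14.46  ] open 0.04240559643302928 time 4.75
```

Call:
play_rows:
  motion:
    - {"grip":1,"tx":0,"ty":0,"tz":-0.001,"ax":0,"ay":0,"az":0}
    - {"grip":1,"tx":0,"ty":0,"tz":-0.002,"ax":0,"ay":0,"az":0}
    - {"grip":1,"tx":0,"ty":0,"tz":-0.003,"ax":0,"ay":0,"az":0}
    - {"grip":1,"tx":0,"ty":0,"tz":-0.004,"ax":0,"ay":0,"az":0}
    - {"grip":1,"tx":0,"ty":0,"tz":-0.004,"ax":0,"ay":0,"az":0}

```text
time: 5.25
position: [0.5464, -0.1976, 0.1698]
orientation: [-0.0, 0.053, 0.999, 0.0]
ft_force: [0.2, -0.1, -3.8]
opening: 0.0422
```

Call:
play_rows:
  motion:
    - {"grip":1,"tx":0,"ty":0,"tz":-0.006,"ax":0,"ay":0,"az":0}
    - {"grip":1,"tx":0,"ty":0,"tz":-0.012,"ax":0,"ay":0,"az":0}
    - {"grip":1,"tx":0,"ty":0,"tz":-0.022,"ax":0,"ay":0,"az":0}
    - {"grip":1,"tx":0,"ty":0,"tz":-0.035,"ax":0,"ay":0,"az":0}
    - {"grip":1,"tx":0,"ty":0,"tz":-0.055,"ax":0,"ay":0,"az":0}
    - {"grip":1,"tx":0,"ty":0,"tz":-0.08,"ax":0,"ay":0,"az":0}
    - {"grip":1,"tx":0,"ty":0,"tz":-0.11,"ax":0,"ay":0,"az":0}
    - {"grip":1,"tx":0,"ty":0,"tz":-0.135,"ax":0,"ay":0,"az":0}
    - {"grip":1,"tx":0,"ty":0,"tz":-0.15,"ax":0,"ay":0,"az":0}
    - {"grip":1,"tx":0,"ty":0,"tz":-0.15,"ax":0,"ay":0,"az":0}

```text
time: 6.25
position: [0.5471, -0.1981, 0.3226]
orientation: [0.002, 0.053, 0.999, -0.001]
ft_force: [0.7, 0.9, -4.3]
opening: 0.0421
```

```bash
python3 - <<'E'
from h import *
np.set_printoptions(precision=4,suppress=True)
# demo geometry in a frame yaw -11.1
f=grab_frame("scene"); P=cloud(f)
top=grab_frame("top"); Q=cloud(top)
a=np.radians(-11.0); xh=np.array([np.cos(a),np.sin(a),0]); yh=np.array([-np.sin(a),np.cos(a),0])
o=np.array([.556,.1845,0])
for nm,C in (("scene",P),("top",Q)):
    q=C-o; L=np.stack([q@xh,q@yh,q[:,2]],1)
    for s in (-1,1):
        k=L[(L[:,2]>.150)&(L[:,2]<.165)&(L[:,1]*s>.065)&(L[:,1]*s<.09)&(abs(L[:,0])<.06)]
        print(nm,s,len(k),np.percentile(k,[1,50,99],axis=0))
        h,e=np.histogram(k[:,0],bins=np.arange(-.045,.046,.003)); print(h)
    b=L[(L[:,2]>.008)&(L[:,2]<.024)&(abs(L[:,1])<.1)&(L[:,0]>-.03)&(L[:,0]<.15)]
    print("base x+ edge/y edges",np.percentile(b,[1,99],axis=0))
    r=L[(L[:,2]>.10)&(L[:,2]<.149)&(abs(L[:,1])<.05)&(abs(L[:,0])<.07)]
    print("crossbar",len(r),np.percentile(r,[2,50,98],axis=0) if len(r) else 0)
save(top,"t2.png",(150,160,320,350),3.5)
rel([.56,.1845,.31],79)
E
```

```text
scene -1 241 [[-0.0356 -0.0858  0.1511]
 [ 0.0057 -0.0779  0.1558]
 [ 0.0382 -0.0702  0.1599]]
[ 0  0  2  6  8  7  4  9 15  9  8 10  9  8 10  8  8 11 10  8 10  9  8  9
 10 10 14 20  1  0]
scene 1 258 [[-0.0349  0.0686  0.1501]
 [ 0.0029  0.0764  0.1554]
 [ 0.0397  0.0848  0.1598]]
[ 0  0  1  9  6  6 12  9 15 10 11 10 10 11 11 10 14 15  0  0  2  7 12 10
 14 12 12 21  8  0]
base x+ edge/y edges [[-0.0288 -0.0888  0.009 ]
 [ 0.0536  0.0857  0.0209]]
crossbar 366 [[-0.0358 -0.0474  0.1287]
 [-0.0273  0.0004  0.1373]
 [-0.0241  0.0477  0.1408]]
top -1 446 [[-0.0367 -0.0852  0.1506]
 [-0.0006 -0.0773  0.1542]
 [ 0.0356 -0.0692  0.159 ]]
[ 0  0  9 20 16 19 19 17 19 17 17 18 19 19 18 18 18 19 17 18 19 17 18 17
 18 18 19  3  0  0]
top 1 392 [[-0.0366  0.0694  0.1504]
 [-0.0064  0.0771  0.1541]
 [ 0.0362  0.0861  0.1594]]
[ 0  0  8 20 19 19 18 21 17 18 20 19 19 18 19 19 12  0  0  0 11 19 17 19
 19 16 20  5  0  0]
base x+ edge/y edges [[-0.0238 -0.0888  0.0103]
 [ 0.05    0.0872  0.0201]]
crossbar 366 [[-0.0373 -0.0476  0.1329]
 [-0.0325 -0.0001  0.1372]
 [-0.0276  0.0479  0.141 ]]
t [0.0274 0.3815 0.0099] a [-0.0001  0.0001  0.0852] pos [ 0.5466 -0.1978  0.3199] tooly [ 0.1066  0.9943 -0.0001] F [-0.5879 -0.3925 -4.5225] open 0.042377169428273194 time 6.35
```

View pics/t2.png

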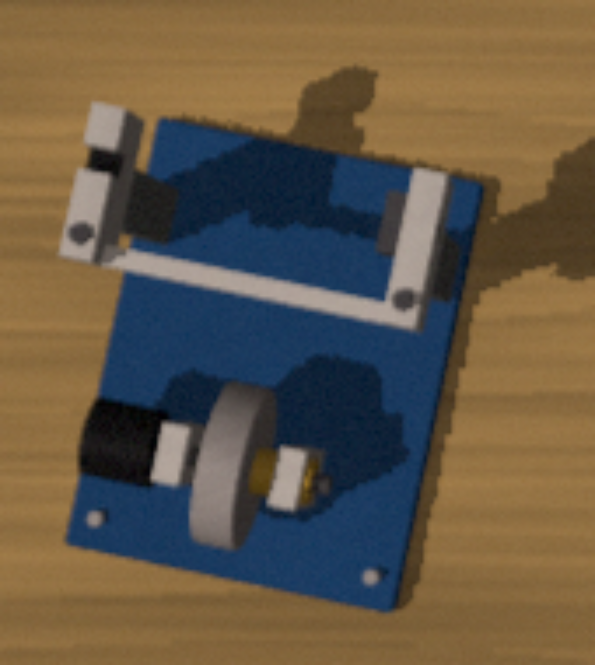

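The top view crop shows the slot in the left cheek at crop (103,160) and the pin cheek at right (418,250). By depth the slot is about 10 mm in +x of my provisional origin. I'm moving to hover there.

Call:
play_rows:
  motion:
    - {"grip":1,"tx":0.001,"ty":0.02,"tz":0.003,"ax":0,"ay":0,"az":0.02}
    - {"grip":1,"tx":0.003,"ty":0.06,"tz":0.006,"ax":0,"ay":0,"az":0.04}
    - {"grip":1,"tx":0.01,"ty":0.11,"tz":0.01,"ax":0,"ay":0,"az":0.06}
    - {"grip":1,"tx":0.014,"ty":0.16,"tz":0.01,"ax":0,"ay":0,"az":0.085}
    - {"grip":1,"tx":0.016,"ty":0.21,"tz":0.01,"ax":0,"ay":0,"az":0.085}
    - {"grip":1,"tx":0.02,"ty":0.26,"tz":0.01,"ax":0,"ay":0,"az":0.085}
    - {"grip":1,"tx":0.021,"ty":0.3,"tz":0.01,"ax":0,"ay":0,"az":0.085}
    - {"grip":1,"tx":0.021,"ty":0.34,"tz":0.01,"ax":0,"ay":0,"az":0.085}
    - {"grip":1,"tx":0.021,"ty":0.365,"tz":0.01,"ax":0,"ay":0,"az":0.085}
    - {"grip":1,"tx":0.021,"ty":0.38,"tz":0.01,"ax":0,"ay":0,"az":0.085}
    - {"grip":1,"tx":0.021,"ty":0.38,"tz":0.01,"ax":0,"ay":0,"az":0.085}
    - {"grip":1,"tx":0.021,"ty":0.38,"tz":0.01,"ax":0,"ay":0,"az":0.085}

```text
time: 7.55
position: [0.5661, 0.1817, 0.3096]
orientation: [-0.0, 0.096, 0.995, -0.0]
ft_force: [0.7, -0.5, -3.3]
opening: 0.042
```

```bash
cat > look.py <<'E'
from h import *
np.set_printoptions(precision=4,suppress=True)
import sys
f=grab_frame("wrist"); save(f,sys.argv[1])
P=cloud(f)
a=np.radians(-11.0); xh=np.array([np.cos(a),np.sin(a),0]); yh=np.array([-np.sin(a),np.cos(a),0])
q=P-np.array([.556,.1845,0]); L=np.stack([q@xh,q@yh,q[:,2]],1)
ob=get_obs(); tl=ob["position"]-np.array([.556,.1845,0]); print("tcp local",tl@xh,tl@yh,tl[2])
for s in (-1,1):
    k=L[(L[:,2]>.151)&(L[:,2]<.16)&(L[:,1]*s>.065)&(L[:,1]*s<.095)&(abs(L[:,0])<.06)]
    if len(k): print("cheek",s,len(k),np.percentile(k,[1,50,99],axis=0)); print(np.histogram(k[:,0],bins=np.arange(-.046,.046,.002))[0])
    slope=np.polyfit(k[:,1],k[:,0],1) if len(k) else 0
hz=tl[2]-.0227
g=L[(L[:,2]>hz-.01)&(L[:,2]<hz+.012)&(abs(L[:,0]-tl@xh)<.03)&(abs(L[:,1])<.1)]
print("bar",len(g), np.percentile(g,[1,50,99],axis=0) if len(g) else 0)
for lo in np.arange(-.09,.09,.01):
    k=g[(g[:,1]>lo)&(g[:,1]<=lo+.01)]
    if len(k)>5: print(round(lo,3),len(k),"xmin/max",np.percentile(k[:,0],[2,98]),"zmax",np.percentile(k[:,2],98))
rel([.5663,.1825,.30],79,ob)
E
python3 look.py w2.png
```

```text
tcp local 0.010556463558475655 -0.001196107102286243 0.3097808285564352
cheek -1 1855 [[-0.0359 -0.0842  0.152 ]
 [-0.0023 -0.076   0.1551]
 [ 0.0364 -0.0682  0.1587]]
[ 0  0  0  0 10 56 66 42 68 57 60 48 54 55 50 56 50 62 46 59 45 58 48 52
 50 47 56 45 56 45 45 53 47 47 45 50 46 49 37 38 31 25  1  0  0]
cheek 1 1627 [[-0.0356  0.0704  0.1514]
 [-0.0071  0.0782  0.155 ]
 [ 0.037   0.0865  0.1588]]
[ 0  0  0  0  0 62 66 54 64 60 58 53 53 53 49 57 57 50 57 50 49 57 48 55
 47 54  6  0  0  0  0  6 60 54 49 45 47 46 47 40 36 38  0  0  0]
bar 7969 [[ 0.0023 -0.0655  0.284 ]
 [ 0.0066  0.0041  0.2915]
 [ 0.0155  0.0793  0.2974]]
-0.07 434 xmin/max [0.0032 0.0153] zmax 0.29314397368994916
-0.06 642 xmin/max [0.0032 0.015 ] zmax 0.29325199866795804
-0.05 632 xmin/max [0.0032 0.015 ] zmax 0.29322880755503816
-0.04 560 xmin/max [0.003  0.0145] zmax 0.2938604469158263
-0.03 321 xmin/max [0.0022 0.0077] zmax 0.2974175703859482
-0.02 490 xmin/max [0.0021 0.0157] zmax 0.29854068524127536
-0.01 632 xmin/max [0.0031 0.0153] zmax 0.2940411147039625
-0.0 662 xmin/max [0.0032 0.0153] zmax 0.29387839655032605
0.01 448 xmin/max [0.002 0.015] zmax 0.29862167259911104
0.02 331 xmin/max [0.0026 0.0077] zmax 0.2955943426987943
0.03 604 xmin/max [0.0031 0.0142] zmax 0.2942858733240744
0.04 655 xmin/max [0.003  0.0158] zmax 0.2943669013930511
0.05 655 xmin/max [0.0031 0.0157] zmax 0.2943954277349599
0.06 476 xmin/max [0.0031 0.0151] zmax 0.2944370824911434
0.07 379 xmin/max [0.006  0.0131] zmax 0.29205540094640553
0.08 48 xmin/max [0.0063 0.0137] zmax 0.29151183842313116
t [0.0001 0.0012 0.0098] a [-0.0005 -0.0005 -0.0006] pos [0.5661 0.1813 0.3098] tooly [ 0.1914  0.9815 -0.0005] F [ 0.4577  0.7687 -3.5913] open 0.04194565551597003 time 7.6
```

View pics/w2.png

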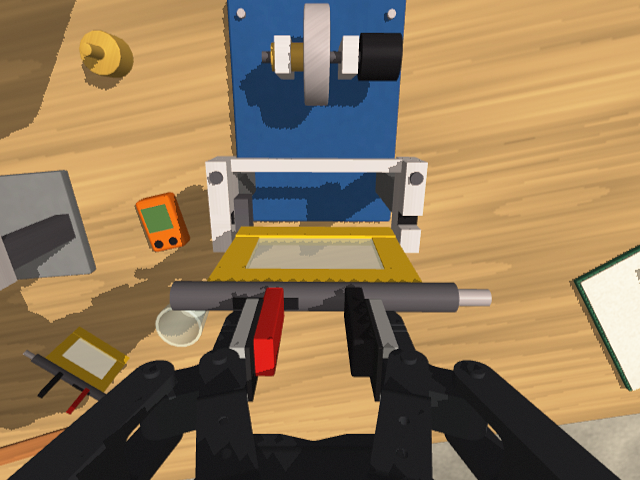

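The wrist view shows the guard held level, with the stub at (475,298), slot at (408,218), red pull at (270,335) and pin drawn. The depth fit gives slot centre 0.012 and stub 0.0097 local x, so I shift about 1.5 mm and lower to just above the cheeks.

Call:
play_rows:
  motion:
    - {"grip":1,"tx":-0.0015,"ty":0.001,"tz":0.02,"ax":0,"ay":0,"az":0}
    - {"grip":1,"tx":-0.0015,"ty":0.001,"tz":0.05,"ax":0,"ay":0,"az":0}
    - {"grip":1,"tx":-0.0015,"ty":0.001,"tz":0.08,"ax":0,"ay":0,"az":0}
    - {"grip":1,"tx":-0.0015,"ty":0.001,"tz":0.1,"ax":0,"ay":0,"az":0}
    - {"grip":1,"tx":-0.0015,"ty":0.001,"tz":0.115,"ax":0,"ay":0,"az":0}
    - {"grip":1,"tx":-0.0015,"ty":0.001,"tz":0.12,"ax":0,"ay":0,"az":0}
    - {"grip":1,"tx":-0.0015,"ty":0.001,"tz":0.12,"ax":0,"ay":0,"az":0}
    - {"grip":1,"tx":-0.0015,"ty":0.001,"tz":0.12,"ax":0,"ay":0,"az":0}

```text
time: 8.4
position: [0.5683, 0.1826, 0.1909]
orientation: [0.001, 0.096, 0.995, 0.0]
ft_force: [0.6, 0.4, -3.3]
opening: 0.0419
```

```bash
sed -i 's/.157)&(L/.157)\&(L/' look.py; python3 look.py w3.png
```

```text
tcp local 0.012461384929258754 0.0006002307053409895 0.19105272259033035
cheek -1 4633 [[-0.0362 -0.0843  0.1515]
 [-0.0057 -0.0759  0.155 ]
 [ 0.0371 -0.0681  0.1587]]
[  0   0   0   0  70 158 160 153 184 159 160 143 145 117 142 142 143 141
 138 134 135 135 135 133 134 121 129 128 103  90  87  77  77  74  76  66
  93 117 115 106 112  98   3   0   0]
cheek 1 3774 [[-0.0358  0.0703  0.1514]
 [-0.0115  0.0778  0.1549]
 [ 0.0378  0.0865  0.1587]]
[  0   0   0   0   0 198 153 154 175 175 160 144 143 115 148 137 151 134
 143 135 139 129 128 137 126 133   9   0   0   0   0   0   0   0   1  68
  70 107 115 103 111 109  24   0   0]
bar 7955 [[ 0.0043 -0.0642  0.1654]
 [ 0.0086  0.005   0.1729]
 [ 0.0175  0.0805  0.1786]]
-0.07 345 xmin/max [0.0053 0.0172] zmax 0.1742739407698334
-0.06 648 xmin/max [0.0051 0.0171] zmax 0.17449142944819
-0.05 634 xmin/max [0.0052 0.0169] zmax 0.17449640429766236
-0.04 597 xmin/max [0.0051 0.0163] zmax 0.17520507902482346
-0.03 333 xmin/max [0.0046 0.0097] zmax 0.1761471237607793
-0.02 443 xmin/max [0.0041 0.0175] zmax 0.17994651415572943
-0.01 655 xmin/max [0.0051 0.0174] zmax 0.17541907443070803
-0.0 634 xmin/max [0.0052 0.0171] zmax 0.17519801668254076
0.01 490 xmin/max [0.0041 0.0173] zmax 0.17973353083897417
0.02 329 xmin/max [0.0042 0.0095] zmax 0.179117515644083
0.03 563 xmin/max [0.0052 0.0159] zmax 0.17567022314697878
0.04 650 xmin/max [0.0052 0.0174] zmax 0.17570849347139225
0.05 656 xmin/max [0.0051 0.0177] zmax 0.17575597891820055
0.06 504 xmin/max [0.0053 0.0175] zmax 0.1757976890392444
0.07 372 xmin/max [0.008  0.0149] zmax 0.17316957416972728
0.08 102 xmin/max [0.0081 0.0157] zmax 0.17299783596653404
t [ 0.0018 -0.0005 -0.109 ] a [ 0.0005  0.0014 -0.0003] pos [0.5683 0.1827 0.1911] tooly [0.1911 0.9816 0.0005] F [-0.0825 -0.0676 -3.2396] open 0.04208011485865524 time 8.45
```

View pics/w3.png

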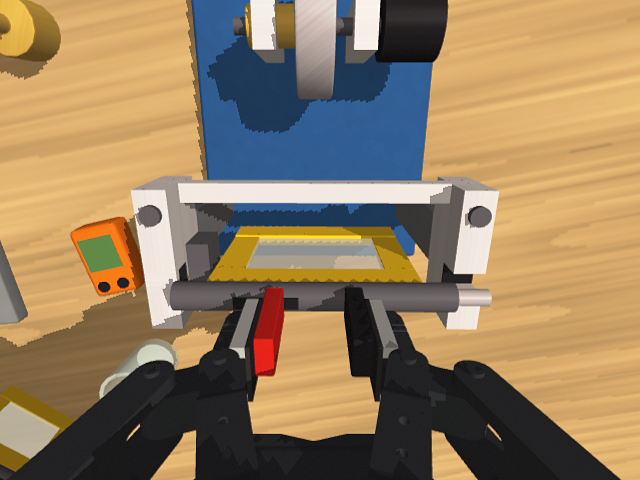

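The wrist view shows the bar between the cheeks, with the stub at (475,298) directly over the slot (458,278) and play at both ends. I'll lower lightly and check the force.

Call:
play_rows:
  motion:
    - {"grip":1,"tx":-0.0005,"ty":0.0005,"tz":0.003,"ax":0,"ay":0,"az":0}
    - {"grip":1,"tx":-0.0005,"ty":0.0005,"tz":0.006,"ax":0,"ay":0,"az":0}
    - {"grip":1,"tx":-0.0005,"ty":0.0005,"tz":0.008,"ax":0,"ay":0,"az":0}
    - {"grip":1,"tx":-0.0005,"ty":0.0005,"tz":0.01,"ax":0,"ay":0,"az":0}
    - {"grip":1,"tx":-0.0005,"ty":0.0005,"tz":0.011,"ax":0,"ay":0,"az":0}
    - {"grip":1,"tx":-0.0005,"ty":0.0005,"tz":0.011,"ax":0,"ay":0,"az":0}

```text
time: 9.05
position: [0.5684, 0.1834, 0.1789]
orientation: [-0.0, 0.096, 0.995, -0.0]
ft_force: [-0.4, 1.2, -3.4]
opening: 0.0424
```

No contact 3 mm below flat level, so the stub is in the slot. I'll continue down gently.

Call:
play_rows:
  motion:
    - {"grip":1,"tx":0,"ty":0,"tz":0.002,"ax":0,"ay":0,"az":0}
    - {"grip":1,"tx":0,"ty":0,"tz":0.004,"ax":0,"ay":0,"az":0}
    - {"grip":1,"tx":0,"ty":0,"tz":0.006,"ax":0,"ay":0,"az":0}
    - {"grip":1,"tx":0,"ty":0,"tz":0.007,"ax":0,"ay":0,"az":0}
    - {"grip":1,"tx":0,"ty":0,"tz":0.008,"ax":0,"ay":0,"az":0}
    - {"grip":1,"tx":0,"ty":0,"tz":0.008,"ax":0,"ay":0,"az":0}

```text
time: 9.65
position: [0.5684, 0.1834, 0.1709]
orientation: [-0.0, 0.096, 0.995, -0.0]
ft_force: [-0.4, -0.6, -4.3]
opening: 0.0423
```

Call:
play_rows:
  motion:
    - {"grip":1,"tx":-0.001,"ty":0,"tz":0,"ax":0,"ay":0,"az":0}
    - {"grip":1,"tx":-0.002,"ty":0,"tz":0,"ax":0,"ay":0,"az":0}
    - {"grip":1,"tx":-0.0025,"ty":0,"tz":0,"ax":0,"ay":0,"az":0}
    - {"grip":1,"tx":-0.0025,"ty":0,"tz":0,"ax":0,"ay":0,"az":0}

```text
time: 10.05
position: [0.5707, 0.183, 0.171]
orientation: [-0.0, 0.096, 0.995, 0.0]
ft_force: [-3.3, 0.5, -2.8]
opening: 0.0422
```

Call:
play_rows:
  motion:
    - {"grip":1,"tx":0.0015,"ty":0,"tz":0,"ax":0,"ay":0,"az":0}
    - {"grip":1,"tx":0.003,"ty":0,"tz":0,"ax":0,"ay":0,"az":0}
    - {"grip":1,"tx":0.004,"ty":0,"tz":0,"ax":0,"ay":0,"az":0}
    - {"grip":1,"tx":0.005,"ty":0,"tz":0,"ax":0,"ay":0,"az":0}
    - {"grip":1,"tx":0.005,"ty":0,"tz":0,"ax":0,"ay":0,"az":0}

```text
time: 10.55
position: [0.5662, 0.1838, 0.1712]
orientation: [0.0, 0.096, 0.995, -0.0]
ft_force: [1.9, 0.9, -4.5]
opening: 0.0422
```

Both slot walls are felt at about ±2.3 mm with light forces (3 N and 2 N). I'll centre and finish lowering.

Call:
play_rows:
  motion:
    - {"grip":1,"tx":-0.0023,"ty":0,"tz":0,"ax":0,"ay":0,"az":0}
    - {"grip":1,"tx":-0.0023,"ty":0,"tz":0.001,"ax":0,"ay":0,"az":0}
    - {"grip":1,"tx":-0.0023,"ty":0,"tz":0.0015,"ax":0,"ay":0,"az":0}
    - {"grip":1,"tx":-0.0023,"ty":0,"tz":0.002,"ax":0,"ay":0,"az":0}
    - {"grip":1,"tx":-0.0023,"ty":0,"tz":0.002,"ax":0,"ay":0,"az":0}

```text
time: 11.05
position: [0.5682, 0.1834, 0.169]
orientation: [-0.0, 0.096, 0.995, -0.0]
ft_force: [-0.0, -0.5, -4.6]
opening: 0.0423
```

Call:
play_rows:
  motion:
    - {"grip":1,"tx":0,"ty":0,"tz":0.0005,"ax":0,"ay":0,"az":0}
    - {"grip":1,"tx":0,"ty":0,"tz":0.001,"ax":0,"ay":0,"az":0}
    - {"grip":1,"tx":0,"ty":0,"tz":0.001,"ax":0,"ay":0,"az":0}

```text
time: 11.35
position: [0.5683, 0.1835, 0.1684]
orientation: [0.0, 0.096, 0.995, 0.0]
ft_force: [0.5, 0.7, 0.6]
opening: 0.042
```

Call:
play_rows:
  motion:
    - {"grip":1,"tx":0,"ty":0,"tz":0.0005,"ax":0,"ay":0,"az":0}
    - {"grip":1,"tx":0,"ty":0,"tz":0.0005,"ax":0,"ay":0,"az":0}

```text
time: 11.55
position: [0.5685, 0.1835, 0.1681]
orientation: [0.0, 0.096, 0.995, 0.0]
ft_force: [-1.4, 2.4, 4.7]
opening: 0.0421
```

```bash
python3 look.py w4.png; python3 -c "
from workcell import *; print(get_obs()['moment'])"
```

```text
tcp local 0.01241244157850656 0.0014146786292705844 0.1680637361092582
cheek -1 6364 [[-0.0362 -0.0843  0.1514]
 [-0.0037 -0.0752  0.155 ]
 [ 0.037  -0.068   0.1586]]
[  0   0   0   0 112 208 207 207 234 223 199 188 175 151 183 186 180 189
 166 184 173 166 176 160 171 163 164 162 158 156 144 160 142 153 146 140
 147 145 134 149 127 129   7   0   0]
cheek 1 5647 [[-0.0358  0.0669  0.1512]
 [-0.0073  0.0774  0.1549]
 [ 0.0375  0.0866  0.1586]]
[  0   0   0   0  13 262 208 207 222 223 205 187 179 150 183 177 182 189
 175 179 165 183 166 165 174 156  29  12  24  20  12  63 228 153 146 138
 147 143 143 132 152 126  29   0   0]
bar 19395 [[-0.0168 -0.0836  0.1366]
 [ 0.0079 -0.0056  0.1515]
 [ 0.0371  0.0857  0.1561]]
-0.09 1095 xmin/max [-0.0165  0.0366] zmax 0.15608599237381013
-0.08 2604 xmin/max [-0.0165  0.0366] zmax 0.15616912811806102
-0.07 2835 xmin/max [-0.0165  0.0364] zmax 0.15565426551895917
-0.06 889 xmin/max [-0.003   0.0255] zmax 0.15177547438515704
-0.05 636 xmin/max [0.005  0.0166] zmax 0.1520258323274035
-0.04 614 xmin/max [0.005  0.0166] zmax 0.15259985598049094
-0.03 35
[... 210 characters left out ...]
.1523733323521439
0.01 527 xmin/max [0.0041 0.0172] zmax 0.15663315365491867
0.02 312 xmin/max [0.0041 0.0096] zmax 0.15630195689072912
0.03 546 xmin/max [0.005  0.0158] zmax 0.152632840232589
0.04 644 xmin/max [0.0051 0.0168] zmax 0.1527494847304286
0.05 652 xmin/max [0.0052 0.018 ] zmax 0.1528830874532303
0.06 537 xmin/max [0.0051 0.0179] zmax 0.15281388551105074
0.07 3907 xmin/max [-0.0167  0.0371] zmax 0.1558475460468491
0.08 1556 xmin/max [-0.0165  0.037 ] zmax 0.15596334683755886
t [ 0.0018 -0.0014 -0.1319] a [0.0003 0.0008 0.0002] pos [0.5685 0.1835 0.1681] tooly [0.1906 0.9817 0.0003] F [-0.9966  0.319   5.3637] open 0.04253987572414595 time 11.6
[-0.29180158  0.41344923 -0.09269325]
```

The bar top is at 0.1525 along its length, so it is level and home, with about 5 N down-force. Releasing gradually.

Call:
play_rows:
  motion:
    - {"grip":0.5,"tx":0,"ty":0,"tz":0,"ax":0,"ay":0,"az":0}
    - {"grip":0.46,"tx":0,"ty":0,"tz":0,"ax":0,"ay":0,"az":0}
    - {"grip":0.42,"tx":0,"ty":0,"tz":0,"ax":0,"ay":0,"az":0}
    - {"grip":0.38,"tx":0,"ty":0,"tz":0,"ax":0,"ay":0,"az":0}
    - {"grip":0.34,"tx":0,"ty":0,"tz":0,"ax":0,"ay":0,"az":0}
    - {"grip":0.3,"tx":0,"ty":0,"tz":0,"ax":0,"ay":0,"az":0}
    - {"grip":0.2,"tx":0,"ty":0,"tz":0,"ax":0,"ay":0,"az":0}
    - {"grip":0,"tx":0,"ty":0,"tz":0,"ax":0,"ay":0,"az":0}
    - {"grip":0,"tx":0,"ty":0,"tz":0,"ax":0,"ay":0,"az":0}
    - {"grip":0,"tx":0,"ty":0,"tz":0,"ax":0,"ay":0,"az":0}

```text
time: 12.6
position: [0.5684, 0.1836, 0.1677]
orientation: [0.0, 0.096, 0.995, 0.0]
ft_force: [0.7, -0.2, 0.3]
opening: 0.0856
```

```bash
python3 - <<'E'
from h import *
np.set_printoptions(precision=4,suppress=True)
f=grab_frame("wrist"); save(f,"w5.png"); P=cloud(f)
a=np.radians(-11.0); xh=np.array([np.cos(a),np.sin(a),0]); yh=np.array([-np.sin(a),np.cos(a),0])
q=P-np.array([.556,.1845,0]); L=np.stack([q@xh,q@yh,q[:,2]],1)
pl=L[(L[:,2]>.178)&(L[:,2]<.2)&(abs(L[:,0]-.012)<.012)&(abs(L[:,1])<.04)]
for s in(-1,1):
    k=pl[pl[:,1]*s>0]; print("plate",s,len(k),np.percentile(k,[2,50,98],axis=0) if len(k) else 0)
print(get_obs()["ft_force"],get_obs()["opening"])
E
```

```text
plate -1 1494 [[ 0.0038 -0.0291  0.1787]
 [ 0.0087 -0.0247  0.191 ]
 [ 0.0194 -0.0215  0.1926]]
plate 1 1437 [[0.0037 0.0184 0.1788]
 [0.0083 0.0217 0.1911]
 [0.0195 0.0261 0.1926]]
[-0.3592  0.063   0.4407] 0.08573579091720401
```

View pics/w5.png

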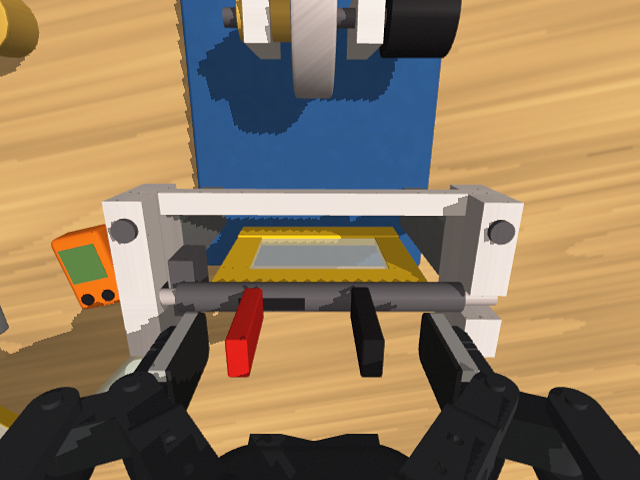

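The wrist view shows the pin out into the left cheek's hole at (168,297), the stub in the slot at (480,300) and the plates 55 mm apart, so the pin is fully sprung. Retreating straight up.

Call:
play_rows:
  motion:
    - {"grip":0,"tx":0,"ty":0,"tz":-0.01,"ax":0,"ay":0,"az":0}
    - {"grip":0,"tx":0,"ty":0,"tz":-0.03,"ax":0,"ay":0,"az":0}
    - {"grip":0,"tx":0,"ty":0,"tz":-0.06,"ax":0,"ay":0,"az":0}
    - {"grip":0,"tx":0,"ty":0,"tz":-0.1,"ax":0,"ay":0,"az":0}
    - {"grip":0,"tx":0.03,"ty":0,"tz":-0.13,"ax":0,"ay":0,"az":0}
    - {"grip":0,"tx":0.06,"ty":0,"tz":-0.13,"ax":0,"ay":0,"az":0}
    - {"grip":0,"tx":0.1,"ty":0,"tz":-0.13,"ax":0,"ay":0,"az":0}
    - {"grip":0,"tx":0.1,"ty":0,"tz":-0.13,"ax":0,"ay":0,"az":0}
    - {"grip":0,"tx":0.1,"ty":0,"tz":-0.13,"ax":0,"ay":0,"az":0}

```text
time: 13.55
position: [0.4698, 0.2027, 0.2987]
orientation: [0.001, 0.095, 0.995, 0.0]
ft_force: [0.1, -0.2, 0.6]
opening: 0.0852
```

```bash
python3 - <<'E'
from h import *
np.set_printoptions(precision=4,suppress=True)
f=grab_frame("scene"); save(f,"s6.png",(320,190,480,330),4); P=cloud(f)
a=np.radians(-11.0); xh=np.array([np.cos(a),np.sin(a),0]); yh=np.array([-np.sin(a),np.cos(a),0])
q=P-np.array([.556,.1845,0]); L=np.stack([q@xh,q@yh,q[:,2]],1)
for lo in np.arange(-.05,.05,.02):
    k=L[(L[:,1]>lo)&(L[:,1]<lo+.02)&(L[:,2]>.125)&(L[:,2]<.158)&(abs(L[:,0]-.012)<.025)]
    print("bar",round(lo,2),np.percentile(k[:,2],98) if len(k) else 0)
hsv=cv2.cvtColor(f["color"],cv2.COLOR_RGB2HSV); yel=(hsv[...,0]>18)&(hsv[...,0]<32)&(hsv[...,1]>180)
k=cloud(f,yel)-np.array([.556,.1845,0]); K=np.stack([k@xh,k@yh,k[:,2]],1); K=K[(abs(K[:,1])<.06)&(abs(K[:,0])<.06)&(K[:,2]>.035)]
for z0 in (.04,.06,.08,.1,.12):
    m=K[(K[:,2]>z0)&(K[:,2]<z0+.02)]; print(z0,len(m),np.median(m,0),m[:,1].min(),m[:,1].max()) if len(m) else None
pl=L[(L[:,2]>.165)&(L[:,2]<.2)&(abs(L[:,0]-.012)<.02)&(abs(L[:,1])<.045)]
for s in (-1,1): print("plates",np.percentile(pl[pl[:,1]*s>0],[2,50,98],axis=0))
E
```

```text
bar -0.05 0.153935395417256
bar -0.03 0.1567733746263481
bar -0.01 0.1535899347026306
bar 0.01 0.15556291679551276
bar 0.03 0.1534633333188192
0.04 61 [0.0148 0.0077 0.0501] -0.0472199420764558 0.05545349804813478
0.06 51 [ 0.0146 -0.0073  0.0636] -0.047679689044760554 0.056690701582275765
0.08 20 [0.0148 0.0451 0.0892] -0.048326383681250425 0.055415959224993185
0.1 21 [0.0136 0.0441 0.1138] -0.04846992589748372 0.056594998668253134
0.12 44 [0.0142 0.0057 0.1255] -0.0477056460646813 0.05634098627850704
plates [[ 0.006  -0.0312  0.1672]
 [ 0.0193 -0.0274  0.1857]
 [ 0.0216 -0.0235  0.1938]]
plates [[0.0059 0.0168 0.1659]
 [0.0189 0.0199 0.1849]
 [0.0217 0.0241 0.194 ]]
```

View pics/s6.png

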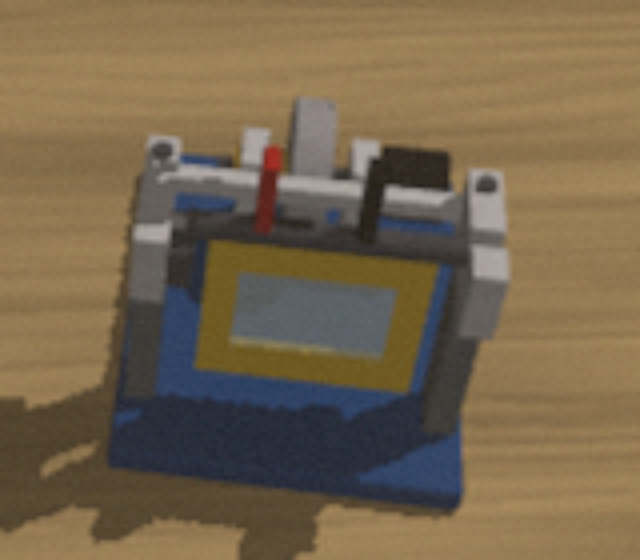

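The scene crop shows the guard hanging between both cheeks. It is vertical, with panel x constant at 0.014–0.015 from z 0.05 to 0.125, and the bar is level to under 1 mm. Red pull is at (268,190) and black tab at (372,195). Handing in.

```bash
python3 -c "
from workcell import *; o=get_obs(); print(o['time'],o['ft_force']); print(hand_in())"
```

```text
13.6 [ 0.02018502 -0.54657477 -0.21302373]
the job is handed in; nothing more can be done
None
```

The guard now hangs on the flywheel demonstrator, the same way round as on the stand. I handed in at 13.6 s with the gripper clear.

**What I did**
- I pinched the red pull to the black tab, which drew the pin. The gripper closed to 42 mm and pressed down about 14 N while the guard was still on the stand. I eased that off, then lifted the guard straight up.
- I carried it to the demonstrator and found the slot by camera. Inside the slot I felt both walls with light pushes of 2–3 N and centred between them.
- I lowered it home with about 5 N and released it slowly.

**What the last checks showed**
- **Pin:** the red pull and black tab were about 55 mm apart, against 56 mm at rest. That means the pin is fully sprung out, and it shows in its hole.
- **Level and upright:** the bar is level to under 1 mm and the panel hangs vertical.
- **End play:** the guard sits about 3–4 mm towards the slotted cheek, nearly touching it. By my estimate the pin is about 5 mm into its hole, rather than the 8.5 mm it would be if centred. I left it there.
- **Bystanders:** my path kept clear of the weight, timer and beaker, but I did not measure their positions again at the end.

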